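Hold the sampler bracket against the sprung sealing bar

ROBOT

A 7-joint arm with a two-finger parallel gripper is mounted at the origin on the work surface. World frame = base frame: x ahead of the robot, y to its left, z up, the work surface at z = 0. Lengths are in m, angles in rad, forces in N, time in s.
With the tool pointing down it reaches from about 0.4 to 0.85 m from the base axis. Payload 10.4 kg.
Tool frame: the origin (TCP) lies between the finger pads; the fingertips stand ahead of it and the grasp point (between the pads) lies 3 mm ahead of it (r.tips_ahead is the z of the fingertips in the tool frame, in m); z points along the fingers, y is the line along which they close (so a half turn about z gives the same grasp; the last joint's range is limited). The gripper opens to 87 mm and grips with 3 to 60 N. Pads are 19 mm wide; open, the fingers measure 117 mm over their backs; the gripper's body (75 mm by 190 mm) begins 51 mm behind the grasp point.
Start: joints at [-1.318, 0.332, -0.065, 1.46, 0.022, 1.35, -0.088], TCP at [0.17, 0.601, 0.245] pointing down, gripper open.
Joint ranges: [-2.6, 2.6], [-0.5, 2.12], [-1.47, 1.34], [0.16, 2.42], [-1.27, 4.41], [0.06, 2.06], [-2.6, 2.6]. Speed limits (rad/s): [2.22, 2.22, 2.79, 2.79, 3.14, 3.14, 3.14].

INTERFACE

Orientations are given as a unit quaternion [x, y, z, w].
In Python, from bench import telemetry, camera, get_calibration, r gives the robot as it stands.
- The arm moves only by the tool drive_tool, never from a script. Its argument "series" is one flat list of numbers, 7 for each row, row after row: the turn, a rotation vector about the tool's x, y, z in units of 5 degrees (1.0 is 5 degrees), then the shift along the tool's x, y, z in units of 40 mm (1.0 is 40 mm), then the opening, from -1 (shut) to 1 (fully open). A call has 1 to 10 rows; each row is the pose to reach, as a shift and turn from the pose commanded when the call began, along the tool's axes at that moment; what a row does not reach only later rows make up. A row lasts 1/12 s, in which the tool goes at most 41.7 mm and 7.16 degrees, less where a joint would pass 70% of its speed; a pose out of reach is approached as far as the arm can. A call with a gripper value outside its range is refused whole. The fingers move at their own pace and stop on an object; "grip_force" is the grip in N (left out, the last holds). Time passes only in rows, so rows that repeat a pose let the fingers close. It gives the time, the measured TCP pose, the force, the opening and the grip force at its end, in the units of the state.
- telemetry.read_state(): the state, without advancing time (a new reading comes with each control period).
- camera(name): name is "side" or "top"; returns the picture (400x640x3 uint8, red, green, blue); there is no depth.
- get_calibration(name): a dict with "fovy" (degrees; the focal length in pixels is half the picture's height over the tangent of half this angle, whatever the lens; pixels are square), "cx", "cy" (the principal point, pixels), "xyz" and "rotation" of the camera in the world. Camera axes: x right, y up, looking along -z (the intrinsics and any distortion apply to the point x, -y, -z); pixel columns grow to the right and rows downward; lengths in m; the calibration is good to about 2 mm. A picture is of the moment at which its call begins. get_calibration takes no time and is no camera call.
- r.close_job(): hands the job in; it is judged then, once.
The state is a dict: "time": time; "joint_positions": joint angles; "joint_vel": joint speeds; "joint_torque": joint torques, N m; "ee_pos": TCP position; "eef_rot": TCP orientation; "ft_force": force on the tool from outside, world axes, zero at the start; "torque": the same for the moment, N m; "width": finger opening in m; "grip_force": force on a finger pad.
Only numpy, scipy, OpenCV 4.12 (cv2) and the standard library are available. Lean on these libraries where they do the work, as an engineer would, in place of code of your own. Each camera call takes 0.05 s, during which the arm holds its last target. There are 200 camera calls.

TASK

Lift the blue sampler bracket off the bench, set it flat in the guide channel of the aluminium dock with its black rubber seal facing the sprung steel bar, and push it along the channel against the bar until the black pointer stands in the green band, never letting the pointer reach the red. Finish while still holding the bracket pressed there, steady with the pointer in the green, as a third hand for a colleague who will put the screws in; do not let go. Leave the black spare bracket and everything else on the bench where it is.

Things in the scene. Friction and masses are not known exactly. Their poses are not given: they have to be found in the camera images.
- bracket_grip (a point): Centre of the grip fin of the blue metal bracket (about 350 g), 36 mm above its underside. The fin is a block 40 mm long (x), 24 mm wide (y), from 8 to 64 mm above the underside; grasp it across the 24 mm. x points to the rubber seal, y left, z up. The bracket starts upright on the bench in any of three places shared with the spare and the jar.
- seal (a point): Centre of the outer face of the black rubber seal on the blue bracket's front flange: 42 mm ahead (+x) of the fin's centre and 20 mm above the underside. Axes as bracket_grip.
- dock: Fixed dock, 245 mm long (x from -120 to +125 mm), 130 mm wide. Origin on the bench, under the channel's centre line; x runs along the channel to the sprung bar, y left, z up. Aluminium deck, top 12 mm above the bench. Grey spring housing at x = 70 to 125 mm, 57 mm high, painted scale on top: white, green, white, and red farthest from the bracket.
- bay (a point): Point on the deck's top on the channel's centre line, 55 mm behind the dock's origin: with its fin over it the bracket sits in the channel, seal 33 mm short of the bar. Channel: two dark rails 8 mm high, 74 mm apart inside (5 mm clear each side of the foot) from dock x = -75 to +15 mm, flaring out to the open front at -110 mm. Axes as the dock's.
- stop_face (a point): Centre of the front face of the sprung steel bar (66 mm wide, 36 mm high; its centre 31 mm above the bench, at dock x = 20 mm at rest). It moves along the dock's +x when pushed; a black pointer fixed to it moves with it over the scale on the housing. Axes as the dock's.
- stop (a joint): How far the sprung bar is pushed in along the dock's +x, in m: 0 at rest, 0.040 at its end. The spring resists with 1.6 N at first plus 400 N/m. The pointer is in the green from 0.014 to 0.026 (7.2 to 12 N), middle 0.020 (9.6 N), and is in the red from 0.032.
- spare: Spare bracket, black, otherwise the same as the blue one (origin under its fin, on the bench). Leave alone.
- jar: White-capped jar, 52 mm diameter, 75 mm high, origin at its underside. Leave alone.
- vials: Black tray of white sample vials, 96 x 200 mm, 40 mm high, origin at its underside. Leave alone.
- driver: Screwdriver with a red handle, 190 mm, lying on the bench. Leave alone.
- screwcup: Grey cup of screws, 64 mm across, 30 mm high, origin at its underside. Leave alone.
- reagent: Reagent bottle with a blue cap, 68 mm diameter, 150 mm high, origin at its underside. Leave alone.
- tweezers: Steel tweezers, 126 mm long, lying flat, origin at their middle. Leave alone.
- bracket: The blue bracket as a whole, origin on its underside, 36 mm below bracket_grip, same axes. Foot plate 8 mm thick, 64 mm wide (y), x from -30 to +40 mm; at the front an upright flange 64 mm wide, 40 mm high, x from 32 to 40 mm, with a black rubber seal whose face is at x = +42 mm.
There are look-alikes about, which are no part of the job. What is shaped like the bracket but pink or turquoise is not meant.

How it is judged:
On the way, in this order (a step that is already met when the one before it is completed fails the run):
1. the blue bracket has been lifted clear of the bench (its fin's centre above 60 mm, about 24 mm of lift) (height (world z) of bracket_grip above 0.06 m and contact force between the fingers and bracket above 1 N), for 0.2 s.
2. the bracket sits square in the channel and presses the bar into the green (value of joint stop between 0.014 and 0.026 m and contact force between bracket and stop between 5.5 and 14 N and y of bracket_grip in the frame of dock between -0.008 and 0.008 m and z of bracket_grip in the frame of dock between 0.042 and 0.055 m and x of seal in the frame of dock between 0.028 and 0.052 m and angle between the x axis of bracket_grip and the x axis of dock, either way round below 0.12 rad and angle between bracket_grip's own z axis and vertical below 0.1 rad), for 0.3 s.
At the end, for the whole second after the job is handed in: The robot still holds the blue bracket, at rest on the deck in the channel (within 7 mm of the deck, 8 mm of the centre line, square within 0.12 rad, upright within 0.1 rad), its seal pressing the sprung bar with 5.5 to 14 N, the bar 14 to 26 mm in (pointer in the green) (all of step 2 and contact force between the fingers and bracket above 1 N and linear speed of bracket below 0.02 m/s and velocity of joint stop below 0.02 m/s); the arm keeps its last pose, push and grip.
It fails at once if the bar is pushed so far that the pointer reaches the red (over 32 mm) (value of joint stop above 0.032 m).
It fails at once if another thing on the bench is moved by more than 20 mm (distance of any of spare, jar, vials, driver, screwcup, reagent, tweezers from where it was at the start of the episode above 0.02 m).
It also fails if it takes over 42 s, if anything falls off the work surface, if the arm or the gripper's body presses on something with over 40 N, if the wrist force passes 120 N, or if a joint passes its speed limit or range.

## Working session

There is one attempt and no reset: what is moved stays moved. The work goes in short steps, Python scripts to look and compute and a tool call to move; the robot and the scene stay as the last step left them, time stands still between calls to the robot, and variables do not carry over. Pictures are saved under pics/ and viewed, at most 10 in all, crops included, and the job is handed in when it is done.

Besides the shell and the picture viewer there is one more tool, called after "Request:" as name(argument=value, ...) on one line, values as JSON. drive_tool: Moves the arm, as the interface text tells. Its arguments: {"type":"object","properties":{"series":{"type":"array"},"grip_force":{"type":"number"}},"required":["series"]}

```bash
mkdir -p pics; ls; python3 - <<'E'
from bench import telemetry,camera,get_calibration,r
import cv2
for n in("top","side"):
    cv2.imwrite(f"pics/{n}0.png",camera(n)[:,:,::-1]); print(n,get_calibration(n))
s=telemetry.read_state();print(s['time'],s['ee_pos'],s['eef_rot'],s['width'],r.tips_ahead)
E
```

```text
pics
top {'fovy': 48.58250191874646, 'cx': 323.1422471569626, 'cy': 200.03849447483114, 'xyz': array([0.33301023, 0.03256436, 1.31162426]), 'rotation': array([ 0.0749043 , -0.07351658, -0.67967038,  0.72597027])}
side {'fovy': 42.05235021766112, 'cx': 321.4869165148229, 'cy': 199.02795024310387, 'xyz': array([ 0.07778458, -0.9269316 ,  1.03651941]), 'rotation': array([ 0.38839745, -0.09654126, -0.20564352,  0.8930498 ])}
0.1 [0.17010532 0.60107074 0.24384332] [ 1.37440412e-01  9.90509833e-01 -6.31779812e-04 -6.23466671e-05] 0.08734756819771569 0.022
```

View pics/top0.png

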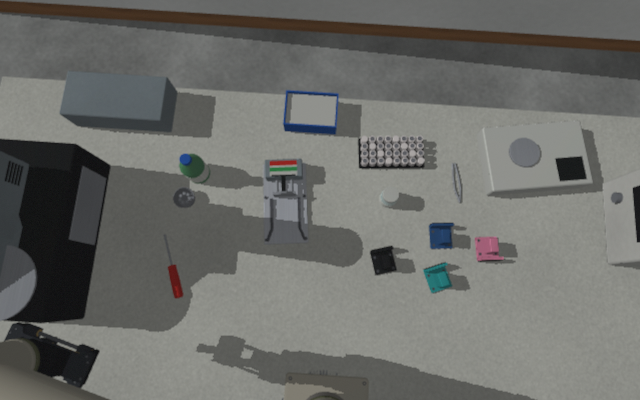

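View pics/side0.png

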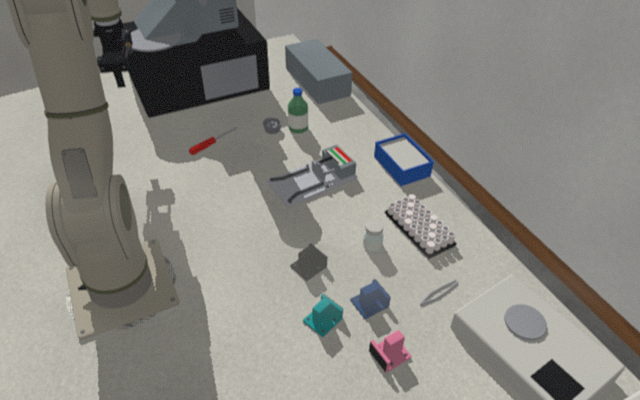

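Top view candidates: blue (441,236), black spare (383,260), turquoise (438,278), pink (487,249). The blue one fits the description. The dock is at (285,200) with its scale at the far end. I'll confirm with an enlarged crop.

```bash
cat > h.py <<'E'
import numpy as np,cv2
from scipy.spatial.transform import Rotation as R
from bench import telemetry,camera,get_calibration
def cal(n):
    c=get_calibration(n); return c, 200/np.tan(np.radians(c['fovy']/2)), R.from_quat(c['rotation']).as_matrix()
def ray(n,p):
    c,f,M=cal(n); d=M@np.array([(p[0]-c['cx'])/f,-(p[1]-c['cy'])/f,-1]); return np.array(c['xyz']),d
def onz(n,p,z):
    o,d=ray(n,p); return o+d*(z-o[2])/d[2]
def proj(n,X):
    c,f,M=cal(n); v=M.T@(np.array(X)-c['xyz']); return np.array([c['cx']+f*v[0]/-v[2],c['cy']+f*v[1]/v[2]])
E
python3 - <<'E'
import cv2,numpy as np
t=cv2.imread('pics/top0.png');s=cv2.imread('pics/side0.png')
f=lambda im,x,y,w,h,k:cv2.resize(im[y:y+h,x:x+w],None,fx=k,fy=k,interpolation=cv2.INTER_CUBIC)
a=np.vstack([np.hstack([f(t,405,205,66,50,6),f(t,252,150,66,50,6)]),np.hstack([f(s,335,270,66,50,6),f(t,252,195,66,50,6)])])
cv2.imwrite('pics/crop0.png',a);print(a.shape)
E
```

```text
(600, 792, 3)
```

View pics/crop0.png

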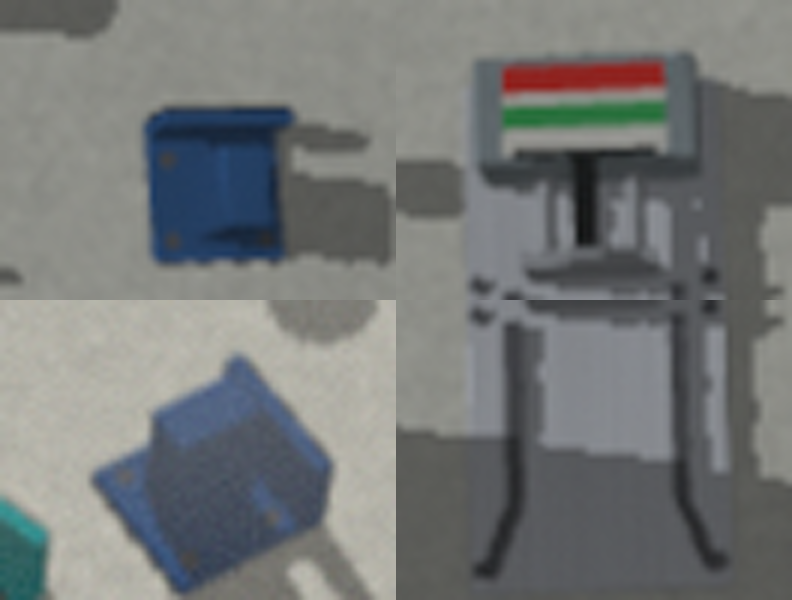

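The crop shows the blue bracket upright, with its fin at crop centre-right and its flange and seal toward image-up. The dock's open front is at the bottom and its red scale at the top. Next I'll turn the corners into positions.

```bash
python3 - <<'E'
from h import *
T=lambda cx,cy,ox,oy:(ox+cx/6,oy+cy/6)
def p(n,px,z): v=onz(n,px,z);print(np.round(px,1),z,np.round(v,4));return v
print('bracket');
a=p('top',T(155,263,405,205),.004);b=p('top',T(285,262,405,205),.004)
c=p('top',T(150,112,405,205),.04);d=p('top',T(293,110,405,205),.04)
print('foot w',np.linalg.norm(a-b),'flange w',np.linalg.norm((c-d)[:2]))
y1=np.degrees(np.arctan2((a-b)[1],(a-b)[0]))-90;y2=np.degrees(np.arctan2((c-d)[1],(c-d)[0]))-90
rm=(a+b)/2;fm=(c+d)/2;v=(fm-rm)[:2];print('yaws',y1,y2,np.degrees(np.arctan2(v[1],v[0])),'len(72)',np.linalg.norm(v))
print('fin est', (rm+(fm-rm)*30/70)[:2])
print('dock')
e=p('top',T(470-396,592-300,252,195),.012);f=p('top',T(733-396,587-300,252,195),.012)
g=p('top',T(478-396,62,252,150),.057);h=p('top',T(693-396,55,252,150),.057)
rl=p('top',T(513-396,325-300,252,195),.02);rl2=p('top',T(513-396,490-300,252,195),.02)
rr=p('top',T(677-396,325-300,252,195),.02);rr2=p('top',T(682-396,490-300,252,195),.02)
ang=lambda u,o:np.degrees(np.arctan2((u-o)[1],(u-o)[0]))
print('widths',np.linalg.norm(e-f),np.linalg.norm(g-h),np.linalg.norm(rl-rr),np.linalg.norm(rl2-rr2))
m1=(e+f)/2;m2=(g+h)/2;mr=(rl+rr)/2;mr2=(rl2+rr2)/2
print('yaws',ang(e,f)-90,ang(g,h)-90,ang(m2,m1),ang(rl,rl2),ang(rr,rr2),ang(mr,mr2))
print('len245',np.linalg.norm((m2-m1)[:2]),'origin',(m1+(m2-m1)*120/245)[:2],mr,mr2)
o=(m1+(m2-m1)*120/245); u=(m2-m1)/np.linalg.norm((m2-m1)[:2])
for q in(mr,mr2): w=(q-o)[:2];print('rail mid in dock',w@u[:2],u[0]*w[1]-u[1]*w[0])
E
```

```text
bracket
[430.8 248.8] 0.004 [ 0.486  -0.2824  0.004 ]
[452.5 248.7] 0.004 [ 0.4907 -0.3463  0.004 ]
[430.  223.7] 0.04 [ 0.5548 -0.2703  0.04  ]
[453.8 223.3] 0.04 [ 0.5603 -0.3394  0.04  ]
foot w 0.06407620116144375 flange w 0.06940053648542624
yaws 4.21142919560566 4.596546084593626 7.836226047663695 len(72) 0.06982935687195431
fin est [ 0.51800939 -0.31029028]
dock
[264.3 243.7] 0.012 [0.4681 0.208  0.012 ]
[308.2 242.8] 0.012 [0.479  0.0798 0.012 ]
[265.7 160.3] 0.057 [0.7088 0.2209 0.057 ]
[301.5 159.2] 0.057 [0.7195 0.1157 0.057 ]
[271.5 199.2] 0.02 [0.6009 0.1979 0.02  ]
[271.5 226.7] 0.02 [0.5185 0.1905 0.02  ]
[298.8 199.2] 0.02 [0.6063 0.1167 0.02  ]
[299.7 226.7] 0.02 [0.524  0.1079 0.02  ]
widths 0.12864978305383226 0.10569593892149648 0.08142998740655777 0.08281712821689095
yaws 4.8671294269765895 5.7773057434470445 5.7871005588654825 5.135827311200183 6.0947696099245805 5.615501023243758
len245 0.24185954503785675 origin [0.59136961 0.15583282] [0.60360614 0.15731789 0.02      ] [0.52121616 0.14921698 0.02      ]
rail mid in dock 0.01232390439398013 0.00024366383142243229
rail mid in dock -0.07046299794894295 0.0004916094322061386
```

```bash
cat >> h.py <<'E'
def to(X,yaw=5.0):
    """units from the measured tool pose to world X, tool down, tool x = -(cos yaw, sin yaw)"""
    s=telemetry.read_state(); A=R.from_quat(s['eef_rot']); y=np.radians(yaw)
    B=R.from_matrix(np.array([[-np.cos(y),np.sin(y)*-1*-1*-1,0],[0,0,0],[0,0,0]])+0) if 0 else R.from_matrix(np.column_stack([[-np.cos(y),-np.sin(y),0],[-np.sin(y),np.cos(y),0],[0,0,-1]]))
    print('t',round(s['time'],2),'pos',np.round(s['ee_pos'],4),'F',np.round(s['ft_force'],2),'w',round(s['width'],4),'g',round(s['grip_force'],1))
    print('turn',np.round(np.degrees((A.inv()*B).as_rotvec())/5,3),'shift',np.round(A.inv().apply(np.array(X)-s['ee_pos'])/.04,3))
E
sed -i 's/B=R.from_matrix(np.array.*if 0 else /B=/' h.py
python3 -c "
from h import *
to([.45,.2,.245]);to([.518,-.31,.2])"
```

```text
t 0.1 pos [0.1701 0.6011 0.2438] F [-1.15 -1.08  0.01] w 0.0873 g 0.0
turn [-1.40e-02 -2.00e-03 -4.16e+00] shift [-9.463 -7.743 -0.019]
t 0.1 pos [0.1701 0.6011 0.2438] F [-1.15 -1.08  0.01] w 0.0873 g 0.0
turn [-1.40e-02 -2.00e-03 -4.16e+00] shift [-14.57  -19.547   1.122]
```

Request:
drive_tool(series=[0,0,-4.16,-9.5,-7.7,0,1,0,0,-4.16,-9.5,-7.7,0,1,0,0,-4.16,-9.5,-7.7,0,1,0,0,-4.16,-9.5,-7.7,0,1,0,0,-4.16,-9.5,-7.7,0,1,0,0,-4.16,-9.5,-7.7,0,1,0,0,-4.16,-9.5,-7.7,0,1,0,0,-4.16,-9.5,-7.7,0,1,0,0,-4.16,-9.5,-7.7,0,1,0,0,-4.16,-9.5,-7.7,0,1], grip_force=40)

```text
time: 0.93
ee_pos: [0.4108, 0.2588, 0.2445]
eef_rot: [-0.044, 0.999, 0.0, -0.0]
ft_force: [1.5, 0.2, -0.7]
width: 0.0872
grip_force: 0.0
```

```bash
python3 -c "
from h import *
to([.518,-.31,.2])"
```

```text
t 0.93 pos [0.4108 0.2588 0.2445] F [ 1.5   0.17 -0.65] w 0.0872 g 0.0
turn [ 0.003 -0.001  0.   ] shift [ -1.429 -14.4     1.109]
```

Request:
drive_tool(series=[0,0,0,-1.43,-14.4,1.1,1,0,0,0,-1.43,-14.4,1.1,1,0,0,0,-1.43,-14.4,1.1,1,0,0,0,-1.43,-14.4,1.1,1,0,0,0,-1.43,-14.4,1.1,1,0,0,0,-1.43,-14.4,1.1,1,0,0,0,-1.43,-14.4,1.1,1,0,0,0,-1.43,-14.4,1.1,1,0,0,0,-1.43,-14.4,1.1,1,0,0,0,-1.43,-14.4,1.1,1])

```text
time: 1.77
ee_pos: [0.4869, -0.1495, 0.2129]
eef_rot: [-0.044, 0.999, 0.0, 0.0]
ft_force: [0.9, 0.5, -0.4]
width: 0.087
grip_force: 0.0
```

```bash
python3 -c "
from h import *
to([.518,-.31,.13])"
```

```text
t 1.77 pos [ 0.4869 -0.1495  0.2129] F [ 0.9   0.51 -0.35] w 0.087 g 0.0
turn [0.002 0.006 0.003] shift [-0.423 -4.066  2.072]
```

Request:
drive_tool(series=[0,0,0,-0.42,-4.07,1,1,0,0,0,-0.42,-4.07,1.5,1,0,0,0,-0.42,-4.07,2,1,0,0,0,-0.42,-4.07,2,1,0,0,0,-0.42,-4.07,2,1,0,0,0,-0.42,-4.07,2,1,0,0,0,-0.42,-4.07,2,1,0,0,0,-0.42,-4.07,2,1])

```text
time: 2.43
ee_pos: [0.5183, -0.3074, 0.1331]
eef_rot: [-0.044, 0.999, 0.0, 0.0]
ft_force: [0.2, 0.9, 0.5]
width: 0.0872
grip_force: 0.0
```

```bash
python3 -c "
from h import *
a=camera('top')[:,:,::-1];b=camera('side')[:,:,::-1]
f=lambda im,x,y:cv2.resize(im[y:y+120,x:x+110],None,fx=3.6,fy=3.6,interpolation=cv2.INTER_CUBIC)
cv2.imwrite('pics/c1.png',np.hstack([f(a,390,180),f(b,320,230)]))
to([.518,-.31,.042])"
```

```text
t 2.53 pos [ 0.5187 -0.307   0.1336] F [-0.46 -0.45 -0.08] w 0.0874 g 0.0
turn [0.006 0.015 0.019] shift [ 0.028 -0.075  2.291]
```

View pics/c1.png

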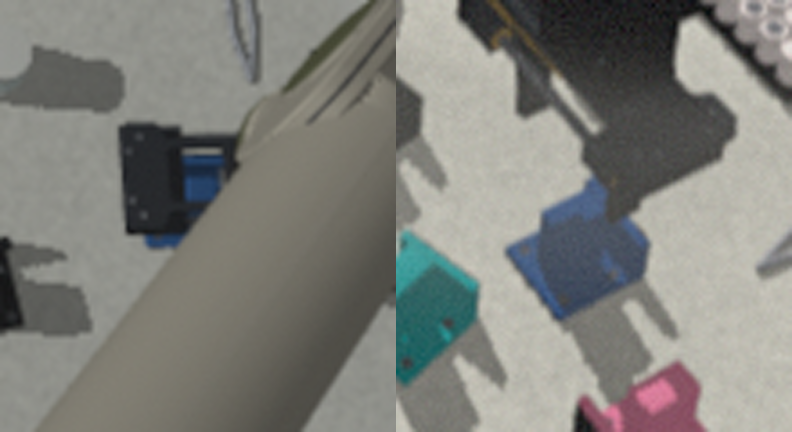

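The gripper is over the blue bracket and nothing is in the way, so I'm descending.

Request:
drive_tool(series=[0,0,0,0,-0.07,0.5,1,0,0,0,0,-0.07,1,1,0,0,0,0,-0.07,1.5,1,0,0,0,0,-0.07,1.9,1,0,0,0,0,-0.07,2.2,1,0,0,0,0,-0.07,2.28,1,0,0,0,0,-0.07,2.28,1,0,0,0,0,-0.07,2.28,0.2,0,0,0,0,-0.07,2.28,-0.2,0,0,0,0,-0.07,2.28,-0.4], grip_force=40)

```text
time: 3.37
ee_pos: [0.5189, -0.3112, 0.0428]
eef_rot: [-0.044, 0.999, -0.0, 0.001]
ft_force: [1.0, 0.4, 1.0]
width: 0.0743
grip_force: 0.0
```

Request:
drive_tool(series=[0,0,0,0,0,0,-0.5,0,0,0,0,0,0,-0.6,0,0,0,0,0,0,-0.8,0,0,0,0,0,0,-1,0,0,0,0,0,0,-1,0,0,0,0,0,0,-1,0,0,0,0,0,0,-1,0,0,0,0,0,0,-1])

```text
time: 4.03
ee_pos: [0.5183, -0.311, 0.0417]
eef_rot: [-0.044, 0.999, 0.0, -0.0]
ft_force: [0.3, 0.1, -0.3]
width: 0.0236
grip_force: 40.0
```

```bash
python3 -c "
from h import *
to([.518,-.31,.16])"
```

```text
t 4.03 pos [ 0.5183 -0.311   0.0417] F [ 0.28  0.13 -0.32] w 0.0236 g 40.0
turn [ 0.001 -0.001 -0.001] shift [ 0.004  0.025 -2.958]
```

Request:
drive_tool(series=[0,0,0,0,0,-0.3,-1,0,0,0,0,0,-0.8,-1,0,0,0,0,0,-1.5,-1,0,0,0,0,0,-2.2,-1,0,0,0,0,0,-2.9,-1,0,0,0,0,0,-3,-1,0,0,0,0,0,-3,-1])

```text
time: 4.62
ee_pos: [0.519, -0.3116, 0.1641]
eef_rot: [-0.044, 0.999, -0.001, 0.002]
ft_force: [-0.8, -0.2, -2.7]
width: 0.0237
grip_force: 40.0
```

```bash
python3 -c "
from h import *
a=camera('side')[:,:,::-1]
f=lambda im,x,y,w,h,k:cv2.resize(im[y:y+h,x:x+w],None,fx=k,fy=k,interpolation=cv2.INTER_CUBIC)
cv2.imwrite('pics/c2.png',np.hstack([f(a,265,135,100,75,5),f(a,330,170,60,75,5)]))
to([.5373,.1507,.13],5.5)"
```

```text
t 4.67 pos [ 0.5183 -0.3109  0.1621] F [ 1.19 -0.68 -2.9 ] w 0.0235 g 40.0
turn [ 0.001  0.01  -0.1  ] shift [-1.478 11.454  0.806]
```

View pics/c2.png

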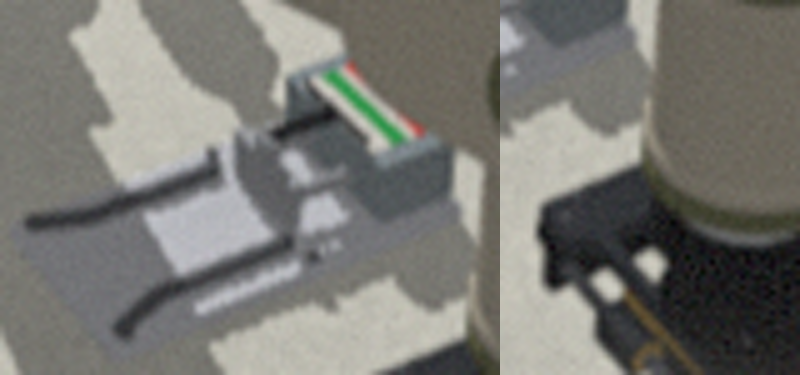

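The side crop shows the dock clear of shadow problems: rail tips at (28,222) and (122,330), and rail far ends at about (215,165) and (293,245). I'll cross-check the centre line with these.

```bash
python3 -c "
from h import *
q=lambda x,y:onz('side',(265+x/5,135+y/5),.018)
o=np.array([.592,.156]);c,s=np.cos(np.radians(5.5)),np.sin(np.radians(5.5))
for n,x,y in[('tipL',28,222),('tipR',122,330),('bendL',105,207),('bendR',178,283),('endL',215,165),('endR',293,245)]:
    w=q(x,y)[:2]-o;print(n,np.round([w@[c,s],c*w[1]-s*w[0]],4))
for X in(-.11,-.075,.015):
  for y in(.041,-.041): print(X,y,np.round((proj('side',[*(o+X*np.array([c,s])+y*np.array([-s,c])),.018])-[265,135])*5,0))
"
```

```text
tipL [-0.1114  0.0513]
tipR [-0.1094 -0.0605]
bendL [-0.0652  0.0398]
bendR [-0.0618 -0.0422]
endL [0.0121 0.04  ]
endR [ 0.0138 -0.0481]
-0.11 0.041 [ 38. 231.]
-0.11 -0.041 [105. 311.]
-0.075 0.041 [ 90. 211.]
-0.075 -0.041 [157. 290.]
0.015 0.041 [218. 163.]
0.015 -0.041 [288. 238.]
```

Request:
drive_tool(series=[0,0,-0.1,-1.48,11.45,0.2,-1,0,0,-0.1,-1.48,11.45,0.2,-1,0,0,-0.1,-1.48,11.45,0.2,-1,0,0,-0.1,-1.48,11.45,0.2,-1,0,0,-0.1,-1.48,11.45,0.2,-1,0,0,-0.1,-1.48,11.45,0.2,-1,0,0,-0.1,-1.48,11.45,0.2,-1,0,0,-0.1,-1.48,11.45,0.2,-1,0,0,-0.1,-1.48,11.45,0.2,-1,0,0,-0.1,-1.48,11.45,0.2,-1])

```text
time: 5.5
ee_pos: [0.534, 0.1072, 0.153]
eef_rot: [-0.048, 0.999, -0.0, -0.001]
ft_force: [1.7, 0.1, -2.7]
width: 0.0235
grip_force: 40.0
```

Request:
drive_tool(series=[0,0,0,0,0,0,-1,0,0,0,0,0,0,-1,0,0,0,0,0,0,-1])

```text
time: 5.75
ee_pos: [0.5346, 0.1047, 0.1532]
eef_rot: [-0.048, 0.999, -0.001, -0.001]
ft_force: [-0.3, -1.1, -2.8]
width: 0.0238
grip_force: 40.0
```

```bash
python3 -c "
from h import *
to([.5375,.149,.09],5.5)"
```

```text
t 5.75 pos [0.5346 0.1047 0.1532] F [-0.27 -1.05 -2.82] w 0.0238 g 40.0
turn [-0.014 -0.028  0.004] shift [-0.182  1.097  1.577]
```

Request:
drive_tool(series=[0,0,0,-0.18,0.6,0.4,-1,0,0,0,-0.18,1.1,0.8,-1,0,0,0,-0.18,1.1,1.2,-1,0,0,0,-0.18,1.1,1.58,-1,0,0,0,-0.18,1.1,1.58,-1,0,0,0,-0.18,1.1,1.58,-1])

```text
time: 6.25
ee_pos: [0.538, 0.1478, 0.0907]
eef_rot: [-0.047, 0.999, -0.001, -0.001]
ft_force: [0.6, 0.1, -2.3]
width: 0.0238
grip_force: 40.0
```

```bash
python3 -c "
from h import *
a=camera('top')[:,:,::-1];b=camera('side')[:,:,::-1]
f=lambda im,x,y,w,h,k:cv2.resize(im[y:y+h,x:x+w],None,fx=k,fy=k,interpolation=cv2.INTER_CUBIC)
cv2.imwrite('pics/c3.png',np.hstack([f(a,250,150,80,100,5),f(b,265,125,80,100,5)]))
to([.5375,.149,.055],5.5)"
```

```text
t 6.35 pos [0.539  0.1487 0.0922] F [ 0.75 -0.38 -2.7 ] w 0.0237 g 40.0
turn [ 0.     0.009 -0.022] shift [0.038 0.012 0.929]
```

View pics/c3.png

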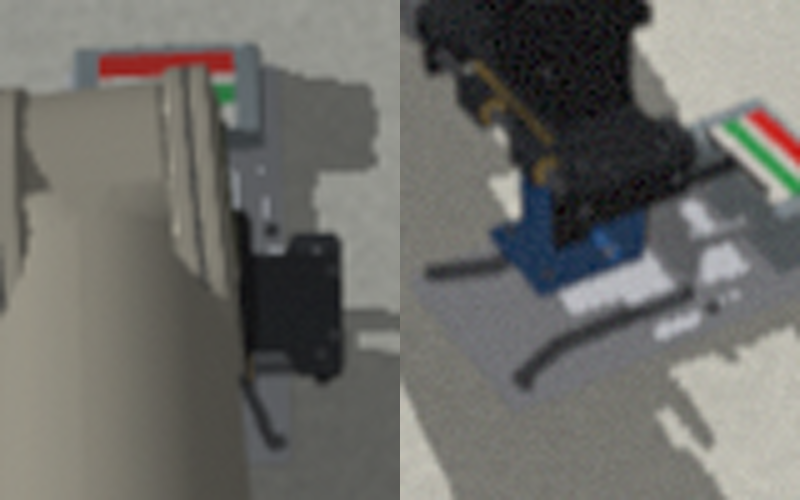

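The side view shows the bracket hovering square over the channel, with its rear right foot corner at crop (545,293). I'll check that against the rail.

```bash
python3 -c "
from h import *
o=np.array([.592,.156]);c,s=np.cos(np.radians(5.5)),np.sin(np.radians(5.5))
def q(x,y,z):
    w=onz('side',(265+x/5,125+y/5),z)[:2]-o;return np.round([w@[c,s],c*w[1]-s*w[0]],4)
z=.0505
print('rear right bottom',q(145,294,z),'front right bottom',q(245,258,z),'rear left top',q(90,232,z+.008))
print('railR bend',q(175,333,.018),'tipR',q(122,380,.018),'tipL',q(28,272,.018),'endR',q(290,293,.018))
p=telemetry.read_state()['ee_pos'][:2]-o;print('tcp',p@[c,s],c*p[1]-s*p[0])
"
```

```text
rear right bottom [-0.0789 -0.0349] front right bottom [-0.013  -0.0371] rear left top [-0.0837  0.0216]
railR bend [-0.0633 -0.0413] tipR [-0.1094 -0.0605] tipL [-0.1114  0.0513] endR [ 0.0132 -0.0457]
tcp -0.05342246199601092 -0.0022172047161458904
```

Request:
drive_tool(series=[0,0,0,0,0,0.25,-1,0,0,0,0,0,0.5,-1,0,0,0,0,0,0.65,-1,0,0,0,0,0,0.8,-1,0,0,0,0,0,0.88,-1,0,0,0,0,0,0.93,-1,0,0,0,0,0,0.93,-1,0,0,0,0,0,0.93,-1])

```text
time: 7.02
ee_pos: [0.5386, 0.1498, 0.0542]
eef_rot: [-0.048, 0.999, 0.0, 0.0]
ft_force: [0.0, 1.0, -4.1]
width: 0.0235
grip_force: 40.0
```

```bash
python3 -c "
from h import *
to([.5375,.149,.054],5.5)"
```

```text
t 7.02 pos [0.5386 0.1498 0.0542] F [ 0.03  0.97 -4.06] w 0.0235 g 40.0
turn [ 0.001  0.004 -0.001] shift [ 0.03  -0.016  0.005]
```

Request:
drive_tool(series=[0,0,0,-0.15,0,0.01,-1,0,0,0,-0.3,0,0.02,-1,0,0,0,-0.45,0,0.02,-1,0,0,0,-0.6,0,0.02,-1,0,0,0,-0.7,0,0.02,-1,0,0,0,-0.8,0,0.02,-1,0,0,0,-0.9,0,0.02,-1,0,0,0,-1,0,0.02,-1,0,0,0,-1,0,0.02,-1,0,0,0,-1,0,0.02,-1])

```text
time: 7.85
ee_pos: [0.578, 0.1536, 0.0537]
eef_rot: [-0.048, 0.999, 0.0, -0.001]
ft_force: [-9.5, -0.7, 8.9]
width: 0.0237
grip_force: 40.0
```

```bash
python3 -c "
from h import *
F=[]
for i in range(4): camera('side'); F.append(telemetry.read_state()['ft_force'])
print(np.mean(F,0),np.std(F,0))
o=np.array([.592,.156]);c,s=np.cos(np.radians(5.5)),np.sin(np.radians(5.5))
p=telemetry.read_state()['ee_pos'][:2]-o;print('tcp',p@[c,s],c*p[1]-s*p[0])
to([.5375,.149,.054],5.5)"
```

```text
[-9.25530677 -1.26516982  9.52201279] [0.18008289 0.38758869 0.29309839]
tcp -0.014170510412967083 -0.0010005361888830906
t 8.05 pos [0.578  0.1536 0.0537] F [-9.22 -1.14  9.49] w 0.0237 g 40.0
turn [ 0.004 -0.016  0.002] shift [ 1.019 -0.018 -0.006]
```

Request:
drive_tool(series=[0,0,0,0,0,-0.01,-1,0,0,0,0,0,-0.015,-1,0,0,0,0,0,-0.015,-1,0,0,0,0,0,-0.015,-1])

```text
time: 8.38
ee_pos: [0.578, 0.1537, 0.0537]
eef_rot: [-0.048, 0.999, 0.0, -0.001]
ft_force: [-5.6, -0.9, 3.5]
width: 0.0235
grip_force: 40.0
```

```bash
python3 -c "
from h import *
F=[]
for i in range(4): im=camera('side'); F.append(telemetry.read_state()['ft_force'])
print(np.mean(F,0),np.std(F,0))
f=lambda im,x,y,w,h,k:cv2.resize(im[y:y+h,x:x+w],None,fx=k,fy=k,interpolation=cv2.INTER_CUBIC)
cv2.imwrite('pics/c4.png',f(im[:,:,::-1],265,125,100,75,8))
to([.5375,.149,.054],5.5)"
```

```text
[-5.38626437 -0.27876843  1.87372823] [0.45734882 0.25365816 0.60299004]
t 8.58 pos [0.578  0.1536 0.0537] F [-5.    0.14  1.07] w 0.0241 g 40.0
turn [ 0.    -0.014  0.002] shift [ 1.018 -0.018 -0.006]
```

View pics/c4.png

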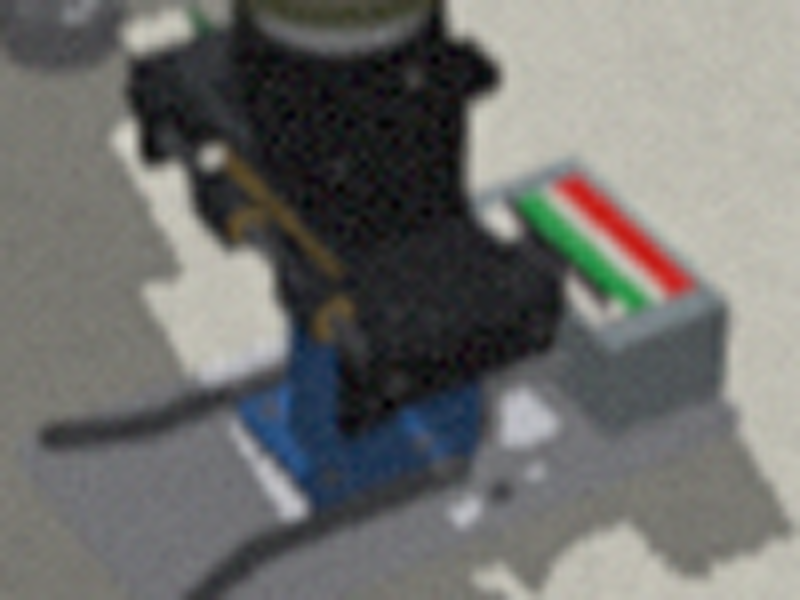

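The bracket is flat in the channel and touching the bar. The pointer is in the near white, next to the green, and the 5 N reading means about 8.5 mm of travel. That leaves about 11.5 mm to go.

Request:
drive_tool(series=[0,0,0,-0.05,0,0,-1,0,0,0,-0.1,0,0,-1,0,0,0,-0.15,0,0,-1,0,0,0,-0.2,0,0,-1,0,0,0,-0.25,0,0,-1,0,0,0,-0.28,0,0,-1,0,0,0,-0.28,0,0,-1,0,0,0,-0.28,0,0,-1])

```text
time: 9.25
ee_pos: [0.5876, 0.1546, 0.0538]
eef_rot: [-0.048, 0.999, -0.0, -0.002]
ft_force: [-15.1, -1.3, 11.7]
width: 0.0235
grip_force: 40.0
```

```bash
python3 -c "
from h import *
F=[]
for i in range(5): im=camera('side'); F.append(telemetry.read_state()['ft_force'])
print(np.mean(F,0),np.std(F,0))
f=lambda im,x,y,w,h,k:cv2.resize(im[y:y+h,x:x+w],None,fx=k,fy=k,interpolation=cv2.INTER_CUBIC)
cv2.imwrite('pics/c5.png',f(im[:,:,::-1],265,125,100,75,8))
to([.5375,.149,.054],5.5);print(telemetry.read_state()['joint_vel'])"
```

```text
[-15.0776674   -1.20662397  11.5724207 ] [0.13814551 0.33337202 0.37477754]
t 9.5 pos [0.5876 0.1546 0.0538] F [-15.    -0.74  11.4 ] w 0.0236 g 40.0
turn [ 0.002 -0.053  0.006] shift [ 1.261 -0.019  0.   ]
[ 0.00094765 -0.00142267  0.00075781  0.00071734  0.0001875   0.00115758
 -0.00012631]
```

View pics/c5.png

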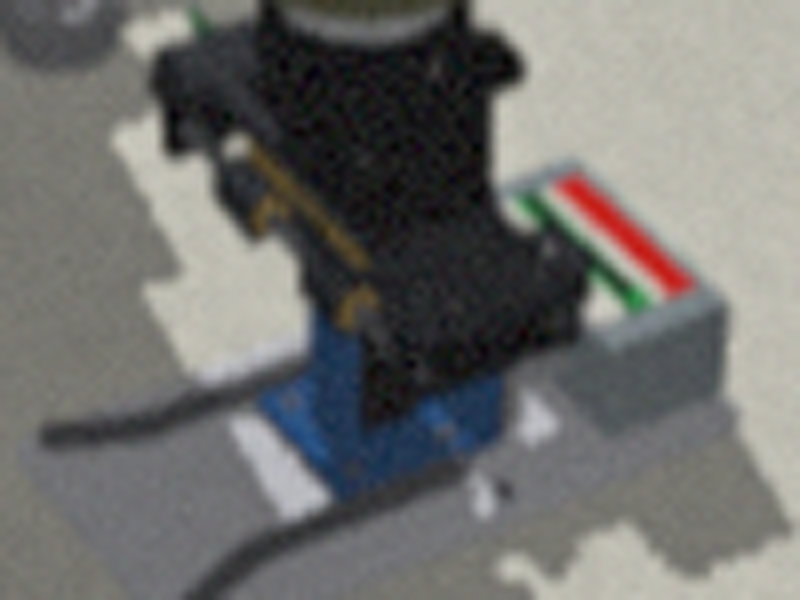

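The pointer's crossbar now lies in the green band. Position and force put the bar at about 18 mm. I'll ease the downward press a little and confirm it's steady.

Request:
drive_tool(series=[0,0,0,-0.01,0,-0.01,-1,0,0,0,-0.02,0,-0.015,-1,0,0,0,-0.02,0,-0.015,-1,0,0,0,-0.02,0,-0.015,-1,0,0,0,-0.02,0,-0.015,-1,0,0,0,-0.02,0,-0.015,-1,0,0,0,-0.02,0,-0.015,-1,0,0,0,-0.02,0,-0.015,-1])

```text
time: 10.17
ee_pos: [0.5883, 0.1547, 0.0539]
eef_rot: [-0.048, 0.999, -0.0, -0.002]
ft_force: [-12.2, -1.5, 6.3]
width: 0.0236
grip_force: 40.0
```

```bash
python3 -c "
from h import *
F=[]
for i in range(8): im=camera('side'); F.append(telemetry.read_state()['ft_force'])
print(np.mean(F,0),np.std(F,0))
to([.5375,.149,.054],5.5)
f=lambda im,x,y,w,h,k:cv2.resize(im[y:y+h,x:x+w],None,fx=k,fy=k,interpolation=cv2.INTER_CUBIC)
cv2.imwrite('pics/c6.png',f(im[:,:,::-1],315,135,50,40,12))"
```

```text
[-12.60109237  -1.00979605   6.35200221] [0.57293658 0.47586104 0.44459883]
t 10.57 pos [0.5882 0.1547 0.0538] F [-12.58  -0.83   7.  ] w 0.0238 g 40.0
turn [-0.001 -0.057  0.007] shift [ 1.276 -0.019  0.003]
```

View pics/c6.png

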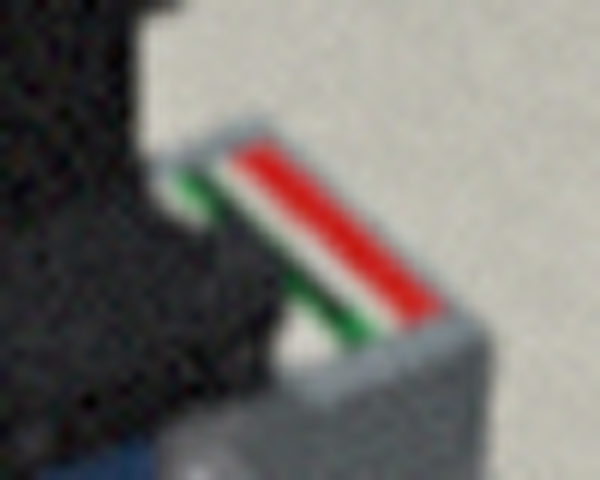

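```bash
python3 -c "
from h import *
im=sum(camera('side').astype(float) for _ in range(6))/6
o=np.array([.592,.1545]);c,s=np.cos(np.radians(5.5)),np.sin(np.radians(5.5))
for y in(-.02,-.026):
  print(y)
  for x in np.arange(.07,.126,.003):
    u=proj('side',[*(o+x*np.array([c,s])+y*np.array([-s,c])),.0575]).astype(np.float32)
    print(round(x,3),cv2.getRectSubPix(im.astype(np.float32),(1,1),(float(u[0]),float(u[1]))).ravel().astype(int))
"
```

```text
-0.02
0.07 [31 31 32]
0.073 [25 25 25]
0.076 [43 42 42]
0.079 [78 77 74]
0.082 [123 122 116]
0.085 [159 164 152]
0.088 [150 169 147]
0.091 [ 93 128  97]
0.094 [51 84 58]
0.097 [75 95 77]
0.1 [132 144 129]
0.103 [175 173 160]
0.106 [196 156 146]
0.109 [199 100  94]
0.112 [197  51  45]
0.115 [194  42  38]
0.118 [181  75  74]
0.121 [162 118 118]
0.124 [156 156 152]
-0.026
0.07 [38 38 38]
0.073 [76 76 74]
0.076 [135 134 129]
0.079 [176 173 166]
0.082 [194 193 184]
0.085 [191 195 182]
0.088 [156 174 152]
0.091 [ 93 126  97]
0.094 [ 48 100  60]
0.097 [ 68 119  79]
0.1 [126 158 128]
0.103 [176 177 159]
0.106 [199 157 148]
0.109 [199  99  92]
0.112 [197  49  45]
0.115 [194  39  37]
0.118 [179  71  71]
0.121 [160 115 114]
0.124 [157 154 151]
```

```bash
python3 -c "
from bench import r
print(r.close_job())"
```

```text
the job is handed in; nothing more can be done
None
```

I handed the job in at about 11 s with the blue bracket still gripped and flat in the channel, its seal holding the bar about 18–20 mm in by my estimate, so the pointer sits near mid-green; the system did not report a verdict.

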